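# Load a thread spool onto the bench spool stand

## Task

Take the spindle from its rest by the red handle, run it through the bore of the orange spool, and use it to lift that spool and carry it to the green stand. Set the spindle down in both slots of the stand so that the spool hangs between the two uprights, with the handle outside the upright that has no keeper and the bare tip out past the keeper's side. Let go, then swing the keeper fully down over the spindle's tip; leave the blue spool as it lies in the cradle.

Things in the scene. Friction and masses are not known exactly. Their poses are not given: they have to be found in the camera images.
- spindle: Aluminium rod, 12 mm diameter, 142 mm long (last 4 mm tapered), with a red box handle 50 long, 22 wide, 26 mm high; 0.11 kg. Origin on the rod's axis where handle meets bare rod; x along the rod to its tip (handle from x = -50 to 0 mm), z up at the start. It starts level in the rest, axis 45 mm above the table, the handle overhanging so it can be gripped across y from above.
- spindle_tip (a point): The bare tip of the rod, at x = 142 mm in the spindle's frame.
- spindle_handle (a point): Middle of the red handle, at x = -25 mm in the spindle's frame.
- rest: Fixed black spindle rest, base 150 x 70 mm, two uprights 59 mm high with open-topped slots that hold the bare rod. Origin under the middle of the base; x along the lying rod, towards its tip; the spindle's origin starts at x = -66 mm. The rod lifts straight up out of it.
- orange_spool: Spool to load: orange thread, white flanges; 64 mm long, flanges 76 mm and wound part 62 mm in diameter, through bore 26 mm in diameter; 0.10 to 0.21 kg. Origin at its centre; x along the bore (both ends alike). It lies loose on its rim, between low rails, in either place of the cradle, bore level, its axis 46 mm above the table.
- blue_spool: Like the orange spool but blue, lying parallel to it in the other place of the cradle, 110 mm away. To be left there.
- cradle: Fixed wooden cradle 90 x 220 mm, 8 mm thick, low rails up to 16 mm above the table keep two spools from rolling. Origin under its middle; x along the spools' bores, to the robot's left (world +y within 0.25 rad); places at y = +55 and -55 mm. On the robot's right of it there is free room for spindle and gripper.
- stand: Fixed green stand, base 150 x 100 mm. Origin under its middle; x along the seated rod, to the keeper's end (world +y within 0.3 rad). Uprights 10 mm thick at x = -47 and 47 mm, about 95 mm high, slots 16 mm wide at y = 0, floor at z = 64 mm, flared above z = 78 mm; 84 mm free between. Seated rod axis z = 70 mm, spool hangs 7 mm lower. Spindle origin belongs at x = -65 mm, give or take 12.
- stand_seat (a point): Point on the seated rod's axis midway between the uprights, 70 mm above the table (stand's frame: 0, 0, 70 mm).
- keeper (a joint): Keeper angle, rad: 0 = closed, lying level across the rod's tip just above it (its stop); it starts open at 1.6 to 2.0, standing up or leaning back, clear of the slot. Stiff hinge (0.06 N m): it stays where it is left. Closed fingertips can push the bar over and down.
- keeper_hinge (a point): Keeper's hinge axis, beside the upright at x = 47 mm: stand's frame x = 60, y = 36, z = 82 mm; axis parallel to the stand's x. The keeper is a steel bar 10 mm wide (along x), 7 mm thick, 72 mm long from the hinge, then a yellow ball. Closed it points along the stand's -y; opening swings the ball up and over towards +y.
- keeper_knob (a point): Centre of the yellow ball, 18 mm in diameter, at the keeper's free end, 78 mm from the hinge axis.

How it is judged:
By the outcome, as a careful person would: the job done as asked, in the order asked, and still so for the second after the job is handed in, with the robot touching nothing.
It also fails if it takes over 61 s, if anything falls off the work surface, if the arm or the gripper's body presses on something with over 40 N, if the wrist force passes 120 N, or if a joint passes its speed limit or range.

## Robot

A 6-joint arm with a two-finger parallel gripper is mounted at the origin on the work surface. World frame = base frame: x ahead of the robot, y to its left, z up, the work surface at z = 0. Lengths are in mm, angles in degrees, forces in N, time in s.
With the tool pointing down it reaches from about 325 to 750 mm from the base axis. Payload 7.6 kg.
Tool frame: the origin (TCP) lies at the very end of the fingers, on their centre line; the grasp point (between the pads) lies ctrl.grip_point_offset behind it (ctrl.grip_point_offset is the distance from the TCP to the grasp point, in mm); z points along the fingers, y is the direction in which the jaws open and shut (so a half turn about z gives the same grasp; the last joint's range is limited). The gripper opens to 85 mm and grips with 20 to 120 N. Pads are 22 mm wide; open, the fingers measure 114 mm over their backs; the gripper's body (76 mm by 85 mm) begins 54 mm behind the grasp point. The pads swing forward as they close: fully open they stand 13 mm farther back than shut.
Start: joints at [71.373, 2.991, 80.254, -0, 96.75, -4.028], TCP at [132.309, 508.075, 231.323] pointing down, gripper open.
Joint ranges: [-166.34, 166.34], [-52.06, 124.39], [6.96, 135.62], [-60.46, 240.46], [14.63, 156.25], [-167.68, 167.68]. Speed limits (degrees/s): [147.25, 147.25, 172.46, 180, 180, 180].

## Interface

Orientations are given as [roll, pitch, yaw] about the fixed x, y, z axes, in that order (R = Rz(yaw) Ry(pitch) Rx(roll)).
In Python, from bench import ctrl gives the robot as it stands.
- The arm moves only by the tool send_rows, never from a script. Its argument "deltas" is a list of rows, each a list of 4 numbers: the shift along the world's x, y, z normalised to -1 to 1, where 1 is 20 mm, then the turn about the world's z normalised to -1 to 1, where 1 is 5 degrees. In form: [[tx, ty, tz, twist], ...]. A call has exactly 8 rows; each row shifts and turns the commanded pose from where the row before left it; what a row does not reach is not made up. A row lasts 1/12 s, in which the tool goes at most 41.7 mm and 7.16 degrees, less where a joint would pass 70% of its speed; a pose out of reach is approached as far as the arm can. A call with a number of a shift or a turn outside -1 to 1 is refused whole. A call with a gripper value outside its range is refused whole. "fingers" is the closure, from -1 (fully open) to 1 (shut), so that 0 is half open, set as the call begins (left out, the last holds). The fingers move at their own pace and stop on an object; the grip force is fixed at half the most. Time passes only in rows, so rows that do not move let the fingers close, or fill a call up. It gives the time, the measured TCP pose, the force and the opening at its end, in the units of the state.
- ctrl.get_state(): the state, without advancing time (a new reading comes with each control period).
- ctrl.snapshot(name): name is "scene" or "side" or "wrist"; returns a dict with "frame" (400x640x3 uint8, red, green, blue), "depth" (400x640 float32, mm along the optical axis (not along the pixel's ray), 0 where there is no reading), "fov_y" (degrees; the focal length in pixels is half the picture's height over the tangent of half this angle, whatever the lens; pixels are square), "cx", "cy" (the principal point, pixels), "R" (3x3) and "t" (3): a world point X has camera coordinates R X + t. Camera axes: x right, y down, z forward; pixel columns grow to the right and rows downward; lengths in mm; the calibration is good to about 2 mm. A picture is of the moment at which its call begins.
- ctrl.finish_job(): hands the job in, once; it reports no verdict.
The state is a dict: "time": time; "qpos": joint angles; "joint_vel": joint speeds; "joint_efforts": joint torques, N m; "eef_pos": TCP position; "tcp_rot": TCP orientation; "force": force on the tool from outside, world axes, zero at the start; "torque": the same for the moment, N m; "gripper_width": finger opening in mm.
Only numpy, scipy, OpenCV 4.12 (cv2) and the standard library are available. Lean on these libraries where they do the work, as an engineer would, in place of code of your own. Each camera call takes 0.05 s, during which the arm holds its last target. There are 200 camera calls.

## Working session

There is one attempt and no reset: what is moved stays moved. The work goes in short steps, Python scripts to look and compute and a tool call to move; the robot and the scene stay as the last step left them, time stands still between calls to the robot, and variables do not carry over. Pictures are saved under pics/ and viewed, about 8 in all and at most 12, crops included, and the job is handed in when it is done.

Besides the shell and the picture viewer there is one more tool, called after "Emit:" as a command line: name --pt "numbers of a row" for each row, then --argument value for the rest. send_rows: Moves the arm, as the interface text tells. Scaled input: -1 to 1 covers 20 mm each way for a shift and 5 degrees each way for a turn. Its arguments: {"type":"object","properties":{"deltas":{"type":"array"},"fingers":{"type":"number"}},"required":["deltas"]}

```bash
ls; mkdir -p pics; cat > h.py <<'E'
import numpy as np, cv2, pickle
from bench import ctrl
def snap(n,f):
    s=ctrl.snapshot(n); cv2.imwrite(f'pics/{f}.png',s['frame'][:,:,::-1]); pickle.dump(s,open(f'pics/{f}.pkl','wb')); return s
def load(f): return pickle.load(open(f'pics/{f}.pkl','rb'))
def world(s,mask=None):
    h,w=s['depth'].shape; f=h/2/np.tan(np.radians(s['fov_y'])/2)
    v,u=np.mgrid[:h,:w]; d=s['depth']
    P=np.stack([(u-s['cx'])/f*d,(v-s['cy'])/f*d,d],-1)-np.array(s['t'])
    return P@np.array(s['R'])
E
python3 - <<'E'
from h import *
a=snap('scene','s1');b=snap('side','d1')
cv2.imwrite('pics/m1.png',cv2.resize(np.vstack([a['frame'],b['frame']])[:,:,::-1],None,fx=.75,fy=.75))
st=ctrl.get_state();print({k:np.round(v,2) for k,v in st.items()},ctrl.grip_point_offset)
for s in(a,b):print(np.round(-np.array(s['R']).T@s['t']),s['fov_y'])
E
```

```text
pics
{'time': np.float64(0.1), 'qpos': array([71.37,  3.03, 80.31,  0.  , 96.75, -4.03]), 'joint_vel': array([ 0.02, -0.2 , -0.21, -0.01,  0.09,  0.04]), 'joint_efforts': array([  0.  , -38.26, -36.1 ,  -0.  ,   0.  ,  -0.  ]), 'eef_pos': array([132.2 , 507.81, 230.55]), 'tcp_rot': array([-1.7992e+02, -1.0000e-02,  1.6540e+02]), 'force': array([-0.61, -1.47,  0.21]), 'torque': array([ 0.04,  0.03, -0.  ]), 'gripper_width': np.float64(85.41)} 18.700000000000003
[984. 765. 748.] 45.139662611219606
[507. 931. 805.] 44.91156527097959
```

View pics/m1.png

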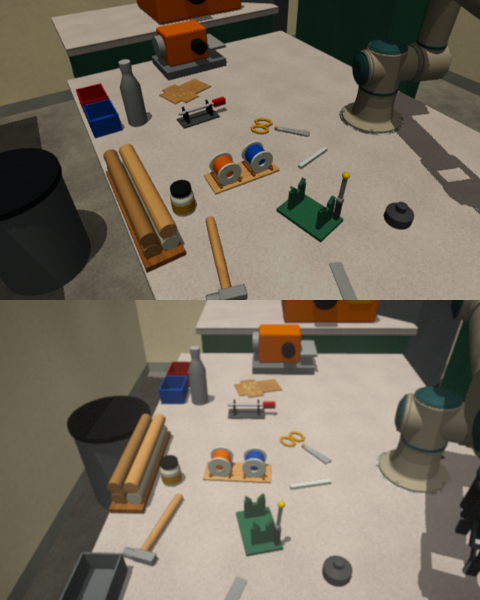

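```bash
python3 - <<'E'
from h import *
for n in('s1','d1'):
    s=load(n);P=world(s);hsv=cv2.cvtColor(s['frame'],cv2.COLOR_RGB2HSV);H,S,V=[hsv[...,i].astype(int) for i in range(3)]
    ok=(s['depth']>0)&(P[...,0]>250)&(P[...,0]<850)&(abs(P[...,1])<600)
    M=dict(red=((H<5)|(H>174))&(S>170)&(V>90)&(P[...,2]>30)&(P[...,2]<75),orange=(H>5)&(H<14)&(S>190)&(V>120)&(P[...,2]>20)&(P[...,2]<90),
     blue=(H>105)&(H<125)&(S>150)&(V>80)&(P[...,2]>20),green=(H>60)&(H<90)&(S>80)&(P[...,2]>8)&(P[...,2]<110),yellow=(H>22)&(H<32)&(S>150)&(P[...,2]>60),
     white=(S<40)&(V>120)&(P[...,2]>25)&(P[...,2]<95),black=(V<50)&(P[...,2]>15)&(P[...,2]<70))
    print(n)
    for k,m in M.items():
        m=(m&ok).astype(np.uint8);c,l,stt,ce=cv2.connectedComponentsWithStats(m)
        for i in range(1,c):
            if stt[i,4]>=25:
                q=P[l==i];r=cv2.minAreaRect(q[:,:2].astype(np.float32))
                print(k,stt[i,4],np.round(ce[i]),'med',np.round(np.median(q,0)),'lo',np.round(np.percentile(q,3,axis=0)),'hi',np.round(np.percentile(q,97,axis=0)),'rect',np.round(r[0]),np.round(r[1]),round(r[2],1))
s=load('s1');cv2.imwrite('pics/c1.png',cv2.resize(s['frame'][115:330,220:480,::-1],None,fx=3,fy=2.75))
s=load('d1');cv2.imwrite('pics/c2.png',cv2.resize(s['frame'][120:340,250:450,::-1],None,fx=2.7,fy=2.7))
E
```

```text
s1
red 66 [291. 133.] med [ 472. -331.   56.] lo [ 449. -340.   53.] hi [ 494. -320.   59.] rect [ 472. -331.] [48. 22.] 2.2
orange 285 [296. 215.] med [641.  21.  72.] lo [612.   3.  58.] hi [659.  41.  76.] rect [633.  22.] [55. 42.] 0.8
blue 29 [148. 139.] med [ 838. -489.   68.] lo [ 836. -537.   64.] hi [ 843. -437.   71.] rect [ 839. -495.] [  8. 121.] 4.1
blue 259 [338. 200.] med [533.  23.  71.] lo [504.   4.  57.] hi [549.  42.  76.] rect [524.  23.] [58. 45.] 4.2
green 3094 [413. 283.] med [516. 277.  12.] lo [467. 220.   9.] hi [559. 344.  85.] rect [508. 273.] [101. 150.] 13.8
yellow 66 [461. 234.] med [457. 324. 164.] lo [449. 317. 158.] hi [462. 329. 168.] rect [455. 323.] [15. 14.] 48.7
white 74 [261. 144.] med [ 565. -329.   50.] lo [ 502. -334.   46.] hi [ 630. -322.   52.] rect [ 564. -329.] [135.  12.] 1.3
white 34 [333. 192.] med [531.  -0.  81.] lo [509.  -3.  69.] hi [551.   3.  84.] rect [528.   0.] [49.  7.] 0.9
white 46 [345. 206.] med [534.  57.  78.] lo [503.  39.  64.] hi [554.  60.  83.] rect [524.  53.] [63. 22.] 16.0
white 36 [290. 207.] med [640.  -2. 
[... 2323 characters left out ...]
. 74.] 85.5
white 541 [339. 216.] med [522.  60.  65.] lo [491.  -1.  27.] hi [555.  64.  85.] rect [523.  30.] [72. 72.] 88.3
white 345 [292. 221.] med [633.  60.  56.] lo [603.  56.  27.] hi [663.  63.  82.] rect [633.  59.] [10. 66.] 86.6
white 158 [224. 229.] med [788.  99.  59.] lo [764.  84.  49.] hi [816. 106.  67.] rect [791.  94.] [27. 58.] 87.5
white 386 [187. 338.] med [805. 375.  27.] lo [772. 360.  25.] hi [847. 391.  30.] rect [811. 373.] [25. 84.] 72.2
white 44 [446. 344.] med [315. 376.  32.] lo [285. 366.  30.] hi [345. 391.  50.] rect [315. 379.] [62. 26.] 2.0
black 603 [155. 375.] med [835. 465.  43.] lo [834. 415.  18.] hi [836. 511.  64.] rect [835. 466.] [  4. 111.] 0.1
```

View pics/c1.png

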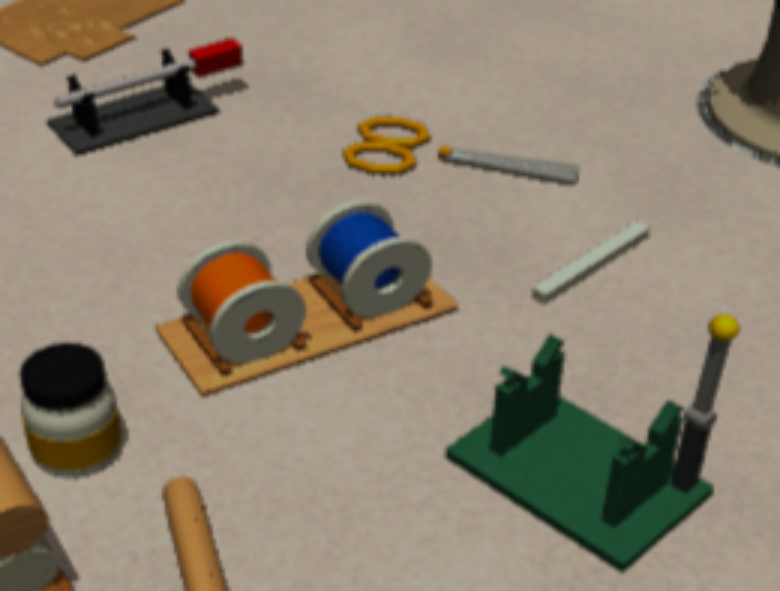

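Emit:
send_rows --pt "0.8 -1 0 -0.827" --pt "0.8 -1 0 -0.827" --pt "0.8 -1 0 -0.827" --pt "0.8 -1 0 -0.827" --pt "0.8 -1 0 -0.827" --pt "0.8 -1 0 -0.827" --pt "0.8 -1 0 -0.827" --pt "0.8 -1 0 -0.827" --fingers -1

```text
time: 0.77
eef_pos: [260.8, 346.9, 231.0]
tcp_rot: [-180.0, 0.0, 132.1]
force: [0.6, 0.5, -0.5]
gripper_width: 85.4
```

Emit:
send_rows --pt "0.8 -1 0 -0.827" --pt "0.8 -1 0 -0.827" --pt "0.8 -1 0 -0.827" --pt "0.8 -1 0 -0.827" --pt "0.8 -1 0 -0.827" --pt "0.8 -1 0 -0.827" --pt "0.8 -1 0 -0.827" --pt "0.8 -1 0 -0.827"

```text
time: 1.43
eef_pos: [388.8, 186.9, 231.0]
tcp_rot: [-180.0, 0.0, 99.0]
force: [0.3, 1.8, 0.0]
gripper_width: 85.3
```

Emit:
send_rows --pt "0.3 -1 0 -0.827" --pt "0.3 -1 0 -0.827" --pt "0.3 -1 0 -0.827" --pt "0.3 -1 0 -0.827" --pt "0.3 -1 0 -0.827" --pt "0.3 -1 0 -0.827" --pt "0.3 -1 0 -0.827" --pt "0.3 -1 0 -0.827"

```text
time: 2.1
eef_pos: [436.3, 27.0, 230.9]
tcp_rot: [-180.0, 0.0, 66.0]
force: [-0.2, -1.0, 0.2]
gripper_width: 85.4
```

Emit:
send_rows --pt "0.1 -1 0 -0.827" --pt "0.1 -1 0 -0.827" --pt "0.1 -1 0 -0.827" --pt "0.1 -1 0 -0.827" --pt "0.1 -1 0 -0.827" --pt "0.1 -1 0 -0.827" --pt "0.1 -1 0 -0.827" --pt "0.1 -1 0 -0.827"

```text
time: 2.77
eef_pos: [452.1, -132.9, 230.9]
tcp_rot: [-180.0, 0.0, 32.9]
force: [-0.3, 0.2, 0.0]
gripper_width: 85.6
```

Emit:
send_rows --pt "0.1 -1 0 -0.827" --pt "0.1 -1 0 -0.827" --pt "0.1 -1 0 -0.827" --pt "0.1 -1 0 -0.827" --pt "0.1 -1 0 -0.827" --pt "0.1 -1 0 -0.827" --pt "0.1 -0.6 0 -0.827" --pt "0 0 0 -0.827"

```text
time: 3.43
eef_pos: [466.0, -265.9, 230.3]
tcp_rot: [-180.0, 0.1, -0.3]
force: [-0.1, 1.4, -0.1]
gripper_width: 85.3
```

```bash
python3 - <<'E'
from h import *
s=snap('wrist','w1');print(np.round(-np.array(s['R']).T@s['t']),s['fov_y'])
P=world(s);hsv=cv2.cvtColor(s['frame'],cv2.COLOR_RGB2HSV);H,S,V=[hsv[...,i].astype(int) for i in range(3)]
m=((H<6)|(H>172))&(S>150)&(P[...,2]>52)&(P[...,2]<65)
q=P[m];print('red top',m.sum(),q.mean(0),cv2.minAreaRect(q[:,:2].astype(np.float32)))
m=(S<60)&(V>90)&(P[...,2]>46)&(P[...,2]<56)&(abs(P[...,1]+328)<15)&(P[...,0]>495)&(P[...,0]<660)
q=P[m];print('rod',m.sum(),q.min(0),q.max(0)); c=np.polyfit(q[:,0],q[:,1],1);print(c,np.polyval(c,[472,497]))
E
```

```text
[ 548. -267.  374.] 68.20374384290085
red top 855 [ 472.55129626 -331.09565736   58.41868289] ((471.6644592285156, -331.5628662109375), (48.96990203857422, 20.495574951171875), 1.2160358428955078)
rod 1492 [ 496.42198873 -336.00174047   46.42511858] [ 634.28523028 -323.99041871   54.18286132]
[ 1.58888550e-02 -3.38619669e+02] [-331.12012949 -330.72290811]
```

View pics/w1.png

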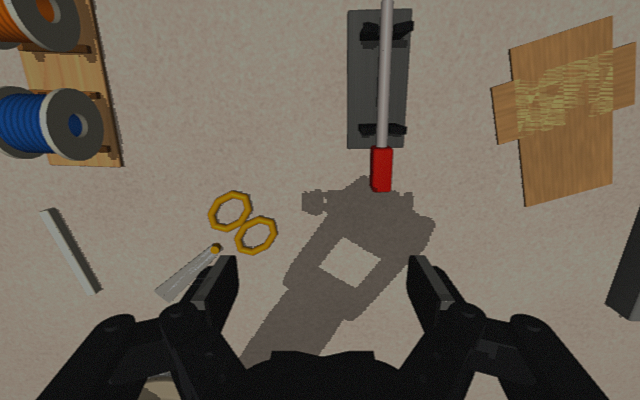

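Emit:
send_rows --pt "0.2 -0.8 0 0.2" --pt "0 -0.8 0 0" --pt "0 -0.8 -0.5 0" --pt "0 -0.8 -0.9 0" --pt "0 0 -0.9 0" --pt "0 0 -0.9 0" --pt "0 0 -0.9 0" --pt "0 0 -0.9 0"

```text
time: 4.15
eef_pos: [470.1, -327.5, 130.1]
tcp_rot: [-180.0, 0.0, 1.1]
force: [0.4, -0.1, -0.6]
gripper_width: 85.1
```

Emit:
send_rows --pt "0 0 -0.9 0" --pt "0 0 -0.9 0" --pt "0 0 -0.9 0" --pt "0 0 -0.5 0" --pt "0 0 0 0" --pt "0 0 0 0" --pt "0 0 0 0" --pt "0 0 0 0"

```text
time: 4.82
eef_pos: [471.0, -328.4, 68.9]
tcp_rot: [179.9, -0.1, 1.0]
force: [0.4, -1.5, 0.4]
gripper_width: 85.2
```

Emit:
send_rows --pt "0 -0.12 -0.6 0" --pt "0 0 -0.6 0" --pt "0 0 -0.5 0" --pt "0 0 -0.3 0" --pt "0 0 0 0" --pt "0 0 0 0" --pt "0 0 0 0" --pt "0 0 0 0"

```text
time: 5.48
eef_pos: [470.7, -330.6, 28.0]
tcp_rot: [180.0, -0.1, 1.0]
force: [0.4, -0.4, -0.1]
gripper_width: 85.2
```

Emit:
send_rows --pt "0 0 0 0" --pt "0 0 0 0" --pt "0 0 0 0" --pt "0 0 0 0" --pt "0 0 0 0" --pt "0 0 0 0" --pt "0 0 0 0" --pt "0 0 0 0" --fingers 1

```text
time: 6.15
eef_pos: [470.4, -330.5, 27.5]
tcp_rot: [180.0, -0.0, 1.0]
force: [-1.0, -0.8, 1.6]
gripper_width: 20.9
```

Emit:
send_rows --pt "0 0 0.3 0" --pt "0 0 0.6 0" --pt "0 0 0.8 0" --pt "0 0 0.8 0" --pt "0 0 0.8 0" --pt "0 0 0.8 0" --pt "0 0 0.8 0" --pt "0 0 0.6 0"

```text
time: 6.82
eef_pos: [470.6, -330.5, 139.9]
tcp_rot: [179.9, -0.1, 1.0]
force: [-0.0, 0.3, -0.7]
gripper_width: 21.1
```

Emit:
send_rows --pt "0 0.5 0 0.5" --pt "0.1 0.6 0 1" --pt "0.2 0.6 0 1" --pt "0.3 0.4 0 1" --pt "0.4 0.4 0 1" --pt "0.5 0.3 0 1" --pt "0.5 0.3 0 1" --pt "0.5 0.3 0 1"

```text
time: 7.48
eef_pos: [520.7, -261.9, 138.0]
tcp_rot: [180.0, -0.0, 38.8]
force: [-0.5, 0.0, -1.1]
gripper_width: 21.2
```

Emit:
send_rows --pt "0.6 0.3 0 1" --pt "0.6 0.3 0 1" --pt "0.6 0.3 0 1" --pt "0.6 0.3 0 1" --pt "0.6 0.3 0 1" --pt "0.6 0.3 0 1" --pt "0.6 0.3 0 1" --pt "0.6 0.3 0 1"

```text
time: 8.15
eef_pos: [616.8, -213.9, 137.8]
tcp_rot: [180.0, 0.0, 78.8]
force: [-1.1, -0.7, -2.2]
gripper_width: 21.0
```

Emit:
send_rows --pt "0.4 0.2 0 1" --pt "0.2 0.1 0 1" --pt "0 0 0 0.3" --pt "0 0 0 0" --pt "0 0 0 0" --pt "0 0 0 0" --pt "0 0 0 0" --pt "0 0 0 0"

```text
time: 8.82
eef_pos: [628.2, -208.5, 137.5]
tcp_rot: [180.0, 0.0, 90.0]
force: [0.0, -0.2, -0.7]
gripper_width: 21.2
```

```bash
python3 - <<'E'
from h import *
a=snap('wrist','w2');b=snap('side','d2');c=snap('scene','s2')
cv2.imwrite('pics/m2.png',np.vstack([cv2.resize(a['frame'],(480,300)),cv2.resize(b['frame'][120:270,220:460],(480,300))])[:,:,::-1])
for n,s in(('w',a),('d',b),('s',c)):
    P=world(s);hsv=cv2.cvtColor(s['frame'],cv2.COLOR_RGB2HSV);H,S,V=[hsv[...,i].astype(int) for i in range(3)]
    # spool flange rims: orange spool; white pts
    for nm,x0 in(('or',634),('bl',524)):
        m=(S<60)&(V>60)&(abs(P[...,0]-x0)<52)&(P[...,1]>-15)&(P[...,1]<75)&(P[...,2]>25)&(P[...,2]<95)
        q=P[m]
        for lo,hi in((-15,20),(40,75)):
            r=q[(q[:,1]>lo)&(q[:,1]<hi)]
            if len(r)>20:
                t=r[r[:,2]>np.percentile(r[:,2],80)]
                print(n,nm,lo,len(r),'x%',np.round(np.percentile(r[:,0],[2,98]),1),'y%',np.round(np.percentile(r[:,1],[3,50,97]),1),'zmax',np.round(np.percentile(r[:,2],98),1),'topx',np.round(t[:,0].mean(),1))
    m=(S<60)&(V>70)&(abs(P[...,0]-634)<40)&(P[...,1]<-20)&(P[...,1]>-180)&(P[...,2]>120)&(P[...,2]<190)
    q=P[m]
    if len(q)>20:
        print(n,'rod',len(q),'tip y',q[:,1].max(),np.polyfit(q[:,1],q[:,0],1),np.polyfit(q[:,1],q[:,2],1),q.mean(0))
E
```

```text
w rod 6609 tip y -92.68478311754095 [1.21709775e-02 6.29890382e+02] [6.06463617e-04 1.60552229e+02] [ 628.28588295 -131.82993136  160.47227922]
d or -15 136 x% [595.1 667.5] y% [-5.4  1.2  5.9] zmax 86.5 topx 631.9
d or 40 444 x% [598.5 665.8] y% [55.9 59.5 62.9] zmax 83.5 topx 634.0
d bl -15 185 x% [486.2 557.8] y% [-3.2  3.   7.7] zmax 86.5 topx 522.0
d bl 40 508 x% [491.1 555.5] y% [53.6 60.9 64.4] zmax 85.2 topx 523.8
d rod 152 tip y -36.70867177943424 [1.19036706e-02 6.29644138e+02] [-9.51870448e-03  1.59866708e+02] [ 628.43459604 -101.61085507  160.83391171]
s or -15 149 x% [596.6 668.7] y% [-4.9  0.3  4.6] zmax 84.4 topx 631.1
s or 40 501 x% [602.1 669. ] y% [55.5 59.6 62.5] zmax 82.6 topx 635.1
s bl -15 156 x% [486.5 558.7] y% [-3.4  2.5  6.1] zmax 82.4 topx 523.6
s bl 40 498 x% [489.8 559.4] y% [53.6 61.  64. ] zmax 81.9 topx 526.0
s rod 192 tip y -38.50501368652426 [7.94132464e-03 6.31273231e+02] [-8.54162575e-03  1.57000627e+02] [ 630.44574801 -104.19957752  157.89066094]
```

View pics/m2.png

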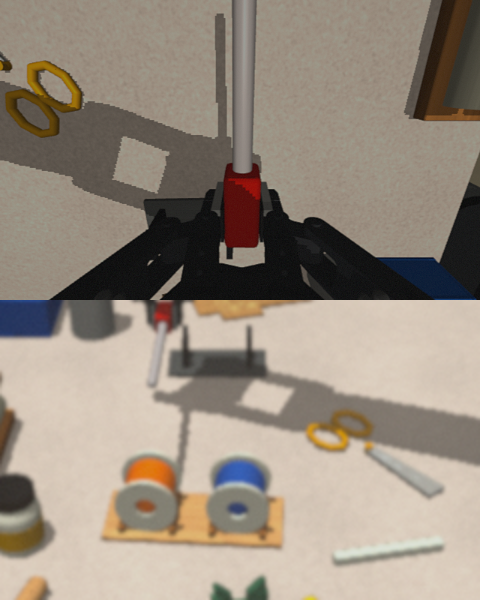

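Emit:
send_rows --pt "0.19 0 -0.5 0" --pt "0 0 -0.8 0" --pt "0 0 -0.8 0" --pt "0 0 -0.8 0" --pt "0 0 -0.8 0" --pt "0 0 -0.8 0" --pt "0 0 -0.6 0" --pt "0 0 -0.3 0"

```text
time: 9.63
eef_pos: [631.1, -207.9, 26.3]
tcp_rot: [-179.8, -0.1, 90.0]
force: [0.5, -0.3, -1.0]
gripper_width: 21.1
```

Emit:
send_rows --pt "0 0 0 0" --pt "0 0.2 0 0" --pt "0 0.3 0 0" --pt "0 0.3 0 0" --pt "0 0.2 0 0" --pt "0 0 0 0" --pt "0 0 0 0" --pt "0 0 0 0"

```text
time: 10.3
eef_pos: [632.2, -188.3, 29.6]
tcp_rot: [180.0, 0.0, 90.0]
force: [-0.3, -0.4, -0.7]
gripper_width: 21.2
```

```bash
python3 - <<'E'
from h import *
b=snap('side','d3');c=snap('scene','s3')
print(ctrl.get_state()['eef_pos'])
cv2.imwrite('pics/m3.png',np.vstack([cv2.resize(b['frame'][165:240,240:360],(640,400),interpolation=2)[:,:,::-1]
 ,cv2.resize(c['frame'][160:250,220:364],(640,400),interpolation=2)[:,:,::-1]])[:, :][::1])
im=cv2.imread('pics/m3.png');cv2.imwrite('pics/m3.png',cv2.resize(im,None,fx=.75,fy=.75))
for n,s in(('d',b),('s',c)):
    P=world(s);hsv=cv2.cvtColor(s['frame'],cv2.COLOR_RGB2HSV);H,S,V=[hsv[...,i].astype(int) for i in range(3)]
    m=(S<60)&(V>70)&(abs(P[...,0]-634)<30)&(P[...,1]<-14)&(P[...,1]>-155)&(P[...,2]>36)&(P[...,2]<70)
    q=P[m]
    if len(q)>20: print(n,'rod',len(q),'tip y',q[:,1].max(),np.polyfit(q[:,1],q[:,0],1),np.polyfit(q[:,1],q[:,2],1),q.mean(0))
E
```

```text
[ 632.10391931 -188.55043401   29.40625115]
d rod 112 tip y -43.63036112903688 [1.21410691e-02 6.33477656e+02] [4.40365501e-03 5.37123079e+01] [632.27311494 -99.21214718  53.27541182]
s rod 164 tip y -35.6125404092877 [1.09498449e-02 6.35595663e+02] [9.26747305e-04 5.01925144e+01] [634.56745521 -93.90154875  50.10549136]
```

View pics/m3.png

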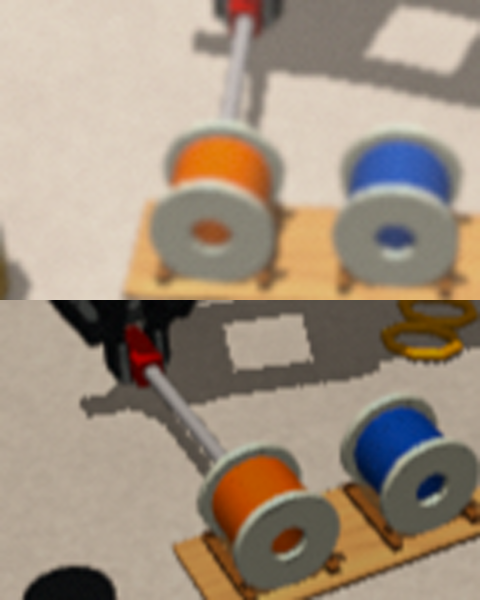

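Emit:
send_rows --pt "-0.03 0.2 0 0" --pt "0 0.4 0 0" --pt "0 0.4 0 0" --pt "0 0.4 0 0" --pt "0 0.4 0 0" --pt "0 0.4 0 0" --pt "0 0.4 0 0" --pt "0 0.4 0 0"

```text
time: 11.07
eef_pos: [631.5, -127.3, 29.3]
tcp_rot: [180.0, -0.0, 90.0]
force: [-0.7, -0.3, -2.0]
gripper_width: 21.1
```

Emit:
send_rows --pt "0 0.5 0 0" --pt "0 0.5 0 0" --pt "0 0.5 0 0" --pt "0 0.5 0 0" --pt "0 0.5 0 0" --pt "0 0.5 0 0" --pt "0 0.25 0 0" --pt "0 0 0 0"

```text
time: 11.73
eef_pos: [631.5, -62.0, 29.3]
tcp_rot: [180.0, -0.0, 90.1]
force: [0.2, -0.6, -0.9]
gripper_width: 21.4
```

```bash
python3 - <<'E'
from h import *
b=snap('side','d4');c=snap('scene','s4')
s=ctrl.get_state();print(s['eef_pos'],s['force'])
cv2.imwrite('pics/m4.png',cv2.resize(np.vstack([cv2.resize(b['frame'][165:240,240:360],(640,400),interpolation=2)[:,:,::-1]
 ,cv2.resize(c['frame'][160:250,220:364],(640,400),interpolation=2)[:,:,::-1]]),None,fx=.75,fy=.75))
E
```

```text
[631.5360258  -63.33287112  29.34885206] [ 0.56837671  0.24726075 -1.06370413]
```

View pics/m4.png

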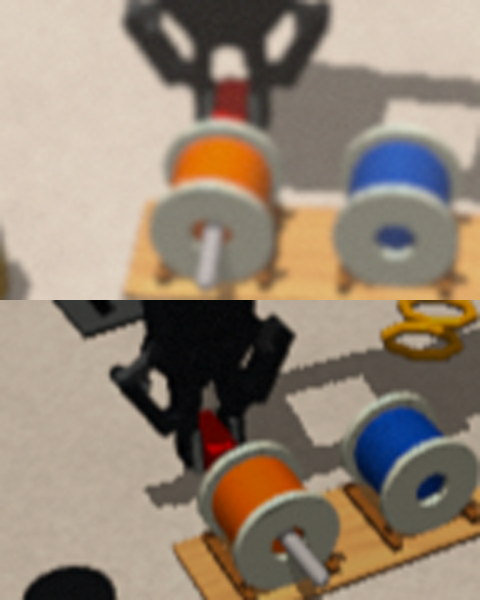

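Emit:
send_rows --pt "0 0 0.1 0" --pt "0 0 0.2 0" --pt "0 0 0.3 0" --pt "0 0 0.4 0" --pt "0 0 0.5 0" --pt "0 0 0.6 0" --pt "0 0 0.7 0" --pt "0 0 0.8 0"

```text
time: 12.5
eef_pos: [631.4, -63.4, 102.7]
tcp_rot: [180.0, 0.0, 90.0]
force: [-1.4, 0.2, -2.9]
gripper_width: 21.2
```

Emit:
send_rows --pt "0 0 0.8 0" --pt "0 0 0.7 0" --pt "0 0 0.4 0" --pt "0 0 0.2 0" --pt "0 0 0.2 0" --pt "0 0.1 0 0" --pt "0 0.2 0 0" --pt "0 0.3 0 0"

```text
time: 13.17
eef_pos: [631.1, -51.2, 146.2]
tcp_rot: [-179.9, -0.0, 90.0]
force: [-0.5, 1.2, -3.4]
gripper_width: 21.1
```

```bash
python3 - <<'E'
from h import *
b=snap('side','d5');c=snap('scene','s5')
s=ctrl.get_state();print(s['eef_pos'],s['force'])
cv2.imwrite('pics/m5.png',cv2.resize(np.vstack([cv2.resize(b['frame'][125:245,220:412],(640,400),interpolation=2)[:,:,::-1]
 ,cv2.resize(c['frame'][120:250,220:428],(640,400),interpolation=2)[:,:,::-1]]),None,fx=.75,fy=.75))
E
```

```text
[631.19136549 -50.08694899 146.40918163] [-0.04742942 -0.24230637 -2.82421892]
```

View pics/m5.png

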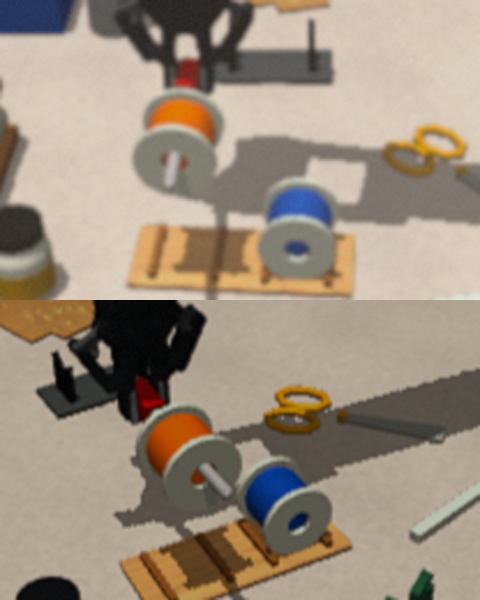

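Emit:
send_rows --pt "0 0.4 0 0.1" --pt "0 0.6 0 0.2" --pt "0 0.7 0 0.2" --pt "-0.1 0.8 0 0.2" --pt "-0.2 0.8 0 0.2" --pt "-0.3 0.8 0 0.2" --pt "-0.3 0.8 0 0.2" --pt "-0.3 0.8 0 0.2"

```text
time: 13.93
eef_pos: [607.0, 64.9, 147.3]
tcp_rot: [180.0, -0.0, 97.7]
force: [-0.6, -0.3, -2.6]
gripper_width: 21.1
```

Emit:
send_rows --pt "-0.3 0.8 0 0.2" --pt "-0.3 0.8 0 0.2" --pt "-0.3 0.8 0 0.2" --pt "-0.3 0.8 0 0.2" --pt "-0.3 0.7 0 0.2" --pt "-0.3 0.6 0 0.2" --pt "-0.3 0.5 0 0.1" --pt "-0.3 0.4 0 0.12"

```text
time: 14.6
eef_pos: [558.8, 172.0, 147.3]
tcp_rot: [180.0, -0.0, 104.7]
force: [-0.3, 0.1, -2.5]
gripper_width: 21.2
```

Emit:
send_rows --pt "-0.3 0.3 0 0" --pt "-0.3 0.2 0 0" --pt "-0.2 0.1 0 0" --pt "-0.1 0 0 0" --pt "0 0 0 0" --pt "0 0 0 0" --pt "0 0 0 0" --pt "0 0 0 0"

```text
time: 15.27
eef_pos: [541.7, 182.4, 147.3]
tcp_rot: [180.0, 0.0, 104.6]
force: [0.9, 0.6, -2.6]
gripper_width: 21.1
```

```bash
python3 - <<'E'
from h import *
b=snap('side','d6');c=snap('scene','s6')
s=ctrl.get_state();print(s['eef_pos'],s['tcp_rot'],s['force'])
cv2.imwrite('pics/m6.png',cv2.resize(np.vstack([cv2.resize(b['frame'][190:350,230:486],(640,400),interpolation=2)[:,:,::-1]
 ,cv2.resize(c['frame'][170:350,320:608],(640,400),interpolation=2)[:,:,::-1]]),None,fx=.75,fy=.75))
for n,s in(('d',b),('s',c)):
    P=world(s);hsv=cv2.cvtColor(s['frame'],cv2.COLOR_RGB2HSV);H,S,V=[hsv[...,i].astype(int) for i in range(3)]
    m=(S<70)&(V>70)&(P[...,0]>440)&(P[...,0]<560)&(P[...,1]<390)&(P[...,1]>150)&(P[...,2]>110)&(P[...,2]<215)
    q=P[m];print(n,'white',len(q),np.round(np.percentile(q,[2,50,98],axis=0)))
    r=q[(q[:,1]>312)&(q[:,2]>140)]
    if len(r)>10: print('rod tip part',len(r),r.min(0),r.max(0),np.polyfit(r[:,1],r[:,0],1),np.polyfit(r[:,1],r[:,2],1),r.mean(0))
    m=((H<6)|(H>172))&(S>130)&(P[...,1]>120)&(P[...,1]<260)&(P[...,2]>130);q=P[m]
    if len(q)>5: print('red',len(q),q.mean(0),q.min(0),q.max(0))
# stand from initial images
for n in('s1','d1'):
    s=load(n);P=world(s);hsv=cv2.cvtColor(s['frame'],cv2.COLOR_RGB2HSV);H,S,V=[hsv[...,i].astype(int) for i in range(3)]
    g=(H>55)&(H<95)&(S>60)&(P[...,0]>400)&(P[...,0]<620)&(P[...,1]>180)&(P[...,1]<370)
    q=P[g&(P[...,2]>4)]
    r=cv2.minAreaRect(q[:,:2].astype(np.float32));print(n,r)
    ex=np.array([-.24,.971]);ey=np.array([-.971,-.24]);o=np.array([507.5,274.5])
    L=np.c_[(q[:,:2]-o)@ex,(q[:,:2]-o)@ey,q[:,2]]
    for x0 in(-47,47):
        for sl in((66,76),(80,110)):
            k=L[(abs(L[:,0]-x0)<14)&(L[:,2]>sl[0])&(L[:,2]<sl[1])]
            if len(k): print(x0,sl,len(k),'x',np.round(np.percentile(k[:,0],[5,95])),'y sorted',np.round(np.sort(k[:,1])[::max(1,len(k)//24)],0))
E
```

```text
[541.66701813 182.43519726 147.24453313] [-1.79998910e+02  2.91018687e-03  1.04577506e+02] [ 0.19281582 -0.14547747 -3.0722444 ]
d white 1393 [[454. 185. 122.]
 [514. 302. 170.]
 [557. 341. 197.]]
rod tip part 144 [449.66152202 312.01307219 140.33624579] [548.43157424 348.21613569 174.69807114] [2.89155645e-02 4.87552124e+02] [ 0.19899705 99.45433178] [497.07840419 329.45164945 165.01423707]
red 173 [539.8602308  191.90311699 178.00921914] [527.49829483 163.06269362 163.00103894] [551.05218439 212.59597459 182.40554209]
s white 1090 [[456. 186. 122.]
 [518. 303. 168.]
 [558. 342. 195.]]
rod tip part 146 [448.74406698 312.30039514 143.53233029] [515.0368429  347.02173225 171.25611065] [-1.03705205e-01  5.38788446e+02] [-1.05137929e-02  1.69117958e+02] [504.54443704 330.20530711 165.64624817]
red 197 [541.12284721 198.17217509 172.20689992] [525.00935256 160.65935961 152.80042564] [565.65658261 211.60418335 197.45696363]
s1 ((507.72406005859375, 273.39227294921875), (101.73175811767578, 150.3572540283203), 13.698686599731445)
-47 (66, 76) 69 x [-50. -43.] y sorted [-31. -30. -30. -29. 
[... 889 characters left out ...]
 8.  16.]
-47 (80, 110) 42 x [-48. -42.] y sorted [-27. -24. -23. -23. -22. -22. -22. -21. -19. -17. -17. -16. -13. -13.
  11.  12.  12.  14.  14.  14.  15.  16.  16.  16.  17.  18.  18.  19.
  19.  19.  19.  20.  20.  20.  21.  21.  22.  22.  23.  23.  24.  25.]
47 (66, 76) 46 x [42. 51.] y sorted [-29. -29. -29. -27. -27. -25. -22. -22. -20. -20. -18. -18. -16. -12.
 -10.  -8.  -8.  -8.  -8.  -6.  -4.  -3.  -3.  -2.  -1.  -0.   1.   1.
   3.   4.   5.   6.   8.   8.   9.   9.  10.  10.  10.  11.  18.  19.
  20.  21.  21.  23.]
47 (80, 110) 125 x [41. 51.] y sorted [-28. -26. -25. -24. -23. -22. -20. -18. -16. -14. -12. -10.   9.  11.
  13.  14.  15.  17.  18.  19.  20.  22.  23.  24.  25.]
```

View pics/m6.png

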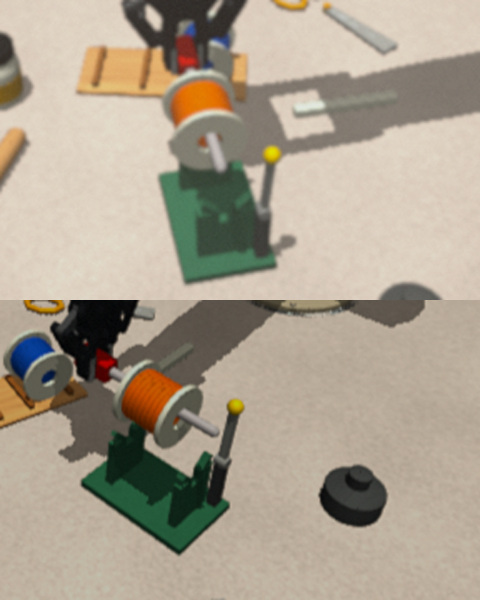

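```bash
python3 - <<'E'
from h import *
a=np.radians(13.8);ex=np.array([-np.sin(a),np.cos(a)]);ey=np.array([-np.cos(a),-np.sin(a)]);o=np.array([507.5,274.5])
for n in('d6','s6'):
    s=load(n);P=world(s);hsv=cv2.cvtColor(s['frame'],cv2.COLOR_RGB2HSV);H,S,V=[hsv[...,i].astype(int) for i in range(3)]
    X=(P[...,:2]-o)@ex;Y=(P[...,:2]-o)@ey;Z=P[...,2]
    m=(H>4)&(H<15)&(S>170)&(abs(X)<60)&(abs(Y)<70)&(Z>110);print(n,'orange X',np.percentile(X[m],[2,50,98]).round(1),'Y',np.percentile(Y[m],[2,98]).round(1))
    m=(S<70)&(V>60)&(abs(X)<75)&(abs(Y)<70)&(Z>115)&(Z<205)
    h,e=np.histogram(X[m],np.arange(-60,80,4));print('white X hist',list(zip(e.astype(int),h)))
    for lo,hi in((-62,-42),(36,90)):
        r=(S<90)&(V>60)&(X>lo)&(X<hi)&(abs(Y+11)<13)&(abs(Z-168)<12)
        if r.sum()>8: print('rod',lo,r.sum(),'X',X[r].min().round(1),X[r].max().round(1),'Y=',np.polyfit(X[r],Y[r],1).round(3),'mid',((Y[r].min()+Y[r].max())/2).round(1),'Z',np.percentile(Z[r],[10,50,95]).round(1))
E
```

```text
d6 orange X [-30.5  -9.6  11.1] Y [-40.4  14. ]
white X hist [(np.int64(-60), np.int64(0)), (np.int64(-56), np.int64(0)), (np.int64(-52), np.int64(0)), (np.int64(-48), np.int64(0)), (np.int64(-44), np.int64(0)), (np.int64(-40), np.int64(26)), (np.int64(-36), np.int64(130)), (np.int64(-32), np.int64(72)), (np.int64(-28), np.int64(0)), (np.int64(-24), np.int64(0)), (np.int64(-20), np.int64(0)), (np.int64(-16), np.int64(0)), (np.int64(-12), np.int64(0)), (np.int64(-8), np.int64(0)), (np.int64(-4), np.int64(0)), (np.int64(0), np.int64(2)), (np.int64(4), np.int64(0)), (np.int64(8), np.int64(2)), (np.int64(12), np.int64(1)), (np.int64(16), np.int64(4)), (np.int64(20), np.int64(107)), (np.int64(24), np.int64(702)), (np.int64(28), np.int64(37)), (np.int64(32), np.int64(8)), (np.int64(36), np.int64(9)), (np.int64(40), np.int64(12)), (np.int64(44), np.int64(12)), (np.int64(48), np.int64(8)), (np.int64(52), np.int64(24)), (np.int64(56), np.int64(20)), (np.int64(60), np.int64(68)), (np.int64(64), np.int64(21)), (np.int64(68), np.int64(17)), (np.int64(72), np.int64(1))]
rod 36 111 X 36.1 73.6 Y= 
[... 582 characters left out ...]
.int64(0)), (np.int64(4), np.int64(0)), (np.int64(8), np.int64(0)), (np.int64(12), np.int64(2)), (np.int64(16), np.int64(15)), (np.int64(20), np.int64(97)), (np.int64(24), np.int64(505)), (np.int64(28), np.int64(17)), (np.int64(32), np.int64(14)), (np.int64(36), np.int64(14)), (np.int64(40), np.int64(16)), (np.int64(44), np.int64(17)), (np.int64(48), np.int64(14)), (np.int64(52), np.int64(25)), (np.int64(56), np.int64(37)), (np.int64(60), np.int64(40)), (np.int64(64), np.int64(18)), (np.int64(68), np.int64(16)), (np.int64(72), np.int64(0))]
rod -62 30 X -61.6 -52.8 Y= [  0.022 -12.289] mid -12.2 Z [162.3 167.6 170. ]
rod 36 140 X 36.2 71.4 Y= [  0.031 -15.065] mid -12.4 Z [162.2 167.3 169.8]
```

Emit:
send_rows --pt "-0.15 0 0 0" --pt "-0.2 0.05 0 0" --pt "-0.2 0.1 0 0" --pt "-0.1 0 0 0" --pt "0 0 -0.1 0" --pt "0 0 -0.3 0" --pt "0 0 -0.4 0" --pt "0 0 -0.4 0"

```text
time: 16.03
eef_pos: [528.4, 185.6, 122.3]
tcp_rot: [-180.0, 0.0, 104.6]
force: [0.6, 0.7, -2.3]
gripper_width: 20.9
```

Emit:
send_rows --pt "0 0 -0.4 0" --pt "0 0 -0.4 0" --pt "0 0 -0.4 0" --pt "0 0 -0.4 0" --pt "0 0 -0.4 0" --pt "0 0 -0.3 0" --pt "0 0 -0.1 0" --pt "0 0 0 0"

```text
time: 16.7
eef_pos: [528.2, 185.6, 74.6]
tcp_rot: [-179.9, 0.0, 104.6]
force: [0.7, 0.6, -3.2]
gripper_width: 21.0
```

```bash
python3 - <<'E'
from h import *
b=snap('side','d7');c=snap('scene','s7')
s=ctrl.get_state();print(s['eef_pos'],s['tcp_rot'],s['force'])
cv2.imwrite('pics/m7.png',cv2.resize(np.vstack([cv2.resize(b['frame'][245:345,290:450],(640,400),interpolation=2)[:,:,::-1]
 ,cv2.resize(c['frame'][220:340,360:552],(640,400),interpolation=2)[:,:,::-1]]),None,fx=.75,fy=.75))
a=np.radians(13.8);ex=np.array([-np.sin(a),np.cos(a)]);ey=np.array([-np.cos(a),-np.sin(a)]);o=np.array([507.5,274.5])
for n in('d7','s7'):
    s=load(n);P=world(s);hsv=cv2.cvtColor(s['frame'],cv2.COLOR_RGB2HSV);H,S,V=[hsv[...,i].astype(int) for i in range(3)]
    X=(P[...,:2]-o)@ex;Y=(P[...,:2]-o)@ey;Z=P[...,2]
    for lo,hi in((-62,-42),(34,90)):
        r=(S<60)&(V>60)&(X>lo)&(X<hi)&(abs(Y)<13)&(abs(Z-97)<14)
        if r.sum()>8: print(n,'rod',lo,r.sum(),'X',X[r].min().round(1),X[r].max().round(1),'Y=',np.polyfit(X[r],Y[r],1).round(3),'mid',((Y[r].min()+Y[r].max())/2).round(1),'Z',np.percentile(Z[r],[10,50,95]).round(1))
    g=(H>55)&(H<95)&(S>60)
    for x0 in(-47,47):
        k=g&(abs(X-x0)<10)&(Z>80)&(Z<110)&(abs(Y)<40);y=Y[k];print('slot',x0,len(y),y[y<0].max() if (y<0).any() else 0,y[y>0].min() if (y>0).any() else 0)
E
```

```text
[528.77390212 185.75351145  75.71447915] [ 1.79953200e+02 -9.26687309e-04  1.04602266e+02] [ 0.30903527  0.05777298 -2.50449167]
d7 rod -62 10 X -60.6 -55.0 Y= [ -0.587 -34.033] mid 0.4 Z [ 97.2  98.4 100.1]
d7 rod 34 138 X 34.0 78.7 Y= [-0.     0.727] mid 0.3 Z [ 93.3  97.5 100.6]
slot -47 0 0 0
slot 47 81 -10.875903940629913 12.52741028644258
s7 rod -62 48 X -61.9 -44.9 Y= [-0.01 -2.54] mid 0.0 Z [91.3 95.8 98.6]
s7 rod 34 138 X 34.1 77.5 Y= [ 0.021 -2.058] mid -0.0 Z [91.5 95.5 97.8]
slot -47 24 -18.8213066909795 22.317732549776068
slot 47 67 -10.108406561831877 16.29227464670417
```

View pics/m7.png

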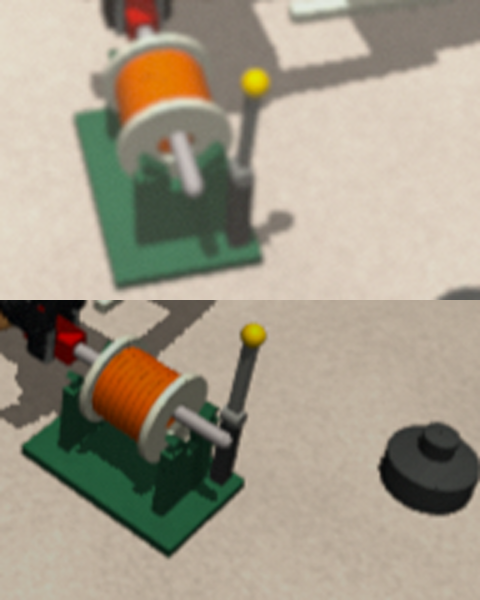

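Emit:
send_rows --pt "0 0 -0.15 0" --pt "0 0 -0.15 0" --pt "0 0 -0.15 0" --pt "0 0 -0.15 0" --pt "0 0 -0.15 0" --pt "0 0 0 0" --pt "0 0 0 0" --pt "0 0 0 0"

```text
time: 17.47
eef_pos: [528.6, 185.7, 60.4]
tcp_rot: [180.0, -0.0, 104.6]
force: [0.7, 0.4, -2.7]
gripper_width: 21.4
```

Emit:
send_rows --pt "0 0 -0.15 0" --pt "0 0 -0.1 0" --pt "0 0 -0.1 0" --pt "0 0 0 0" --pt "0 0 0 0" --pt "0 0 0 0" --pt "0 0 0 0" --pt "0 0 0 0"

```text
time: 18.13
eef_pos: [528.5, 185.7, 53.4]
tcp_rot: [180.0, 0.0, 104.6]
force: [0.2, -0.5, -3.1]
gripper_width: 21.1
```

```bash
cat > rod.py <<'E'
from h import *
import sys
tag=sys.argv[1]
st=ctrl.get_state();print(st['eef_pos'].round(1) if hasattr(st['eef_pos'],'round') else st['eef_pos'],np.round(st['force'],1))
a=np.radians(13.8);ex=np.array([-np.sin(a),np.cos(a)]);ey=np.array([-np.cos(a),-np.sin(a)]);o=np.array([507.5,274.5])
for c,n in(('side','d'+tag),('scene','s'+tag)):
    s=snap(c,n);P=world(s);hsv=cv2.cvtColor(s['frame'],cv2.COLOR_RGB2HSV);H,S,V=[hsv[...,i].astype(int) for i in range(3)]
    X=(P[...,:2]-o)@ex;Y=(P[...,:2]-o)@ey;Z=P[...,2]
    for lo,hi in((-62,-42),(34,90)):
        r=(S<60)&(V>60)&(X>lo)&(X<hi)&(abs(Y)<13)&(Z>60)&(Z<100)
        if r.sum()>8: print(n,'rod',lo,r.sum(),'X',X[r].min().round(1),X[r].max().round(1),'Y=',np.polyfit(X[r],Y[r],1).round(3),'Z',np.percentile(Z[r],[10,50,95]).round(1))
    r=(H>4)&(H<15)&(S>170)&(abs(X)<60)&(abs(Y)<70)&(Z>50);print('orange X',np.percentile(X[r],[2,98]).round(1),'zmax',np.percentile(Z[r],99).round(1))
    r=(H>22)&(H<32)&(S>150)&(Z>60)&(abs(X-60)<40)&(abs(Y)<130)
    if r.sum()>5: print('knob',X[r].mean().round(1),Y[r].mean().round(1),Z[r].mean().round(1))
E
python3 rod.py 8
```

```text
[528.5 185.7  53.4] [ 0.2 -0.5 -3.1]
d8 rod -62 18 X -61.8 -47.0 Y= [ 0.176 11.116] Z [76.5 78.2 86.1]
d8 rod 34 178 X 34.1 78.5 Y= [ 0.014 -0.864] Z [67.5 75.8 81.9]
orange X [-22.8  16.8] zmax 96.5
knob 62.5 40.8 167.1
s8 rod -62 46 X -60.8 -43.2 Y= [0.023 1.334] Z [71.5 74.7 79.7]
s8 rod 34 128 X 34.1 77.7 Y= [-0.032  1.927] Z [70.4 73.5 76.7]
orange X [-25.6  19.6] zmax 93.6
knob 59.9 38.0 164.3
```

Emit:
send_rows --pt "0 0 -0.05 0" --pt "0 0 -0.03 0" --pt "0 0 0 0" --pt "0 0 0 0" --pt "0 0 0 0" --pt "0 0 0 0" --pt "0 0 0 0" --pt "0 0 0 0"

```text
time: 18.9
eef_pos: [528.8, 185.7, 52.3]
tcp_rot: [179.9, -0.0, 104.6]
force: [-2.3, -1.1, 5.8]
gripper_width: 21.2
```

Emit:
send_rows --pt "0 0 0 0" --pt "0 0 0 0" --pt "0 0 0 0" --pt "0 0 0 0" --pt "0 0 0 0" --pt "0 0 0 0" --pt "0 0 0 0" --pt "0 0 0 0" --fingers -0.2

```text
time: 19.57
eef_pos: [528.5, 185.7, 51.7]
tcp_rot: [180.0, -0.0, 104.6]
force: [0.1, -0.3, -0.5]
gripper_width: 51.2
```

```bash
python3 rod.py 9; python3 -c "
from bench import ctrl;print(ctrl.get_state()['gripper_width'])"
```

```text
[528.5 185.7  51.7] [ 0.1 -0.3 -0.5]
d9 rod -62 18 X -61.8 -48.0 Y= [-0.138 -7.407] Z [74.4 76.6 83.3]
d9 rod 34 180 X 34.0 78.7 Y= [ 0.006 -0.514] Z [67.8 75.9 81.7]
orange X [-23.1  17.3] zmax 96.2
knob 62.3 40.8 167.1
s9 rod -62 45 X -61.9 -43.0 Y= [0.001 0.521] Z [70.7 73.9 78.2]
s9 rod 34 122 X 34.4 77.8 Y= [-0.046  2.192] Z [70.3 73.5 76.3]
orange X [-25.4  19.6] zmax 93.4
knob 60.2 38.2 164.1
51.18217066459471
```

Emit:
send_rows --pt "0 0 0.3 0" --pt "0 0 0.7 0" --pt "0 0 1 0" --pt "0 0 1 0" --pt "0 0 1 0" --pt "0 0 1 0" --pt "0 0 1 0" --pt "0 0 1 0"

```text
time: 20.33
eef_pos: [528.4, 185.7, 193.3]
tcp_rot: [180.0, -0.0, 104.6]
force: [-0.0, -0.1, -0.5]
gripper_width: 51.2
```

Emit:
send_rows --pt "0 0 1 0" --pt "-0.7 0.4 0.5 0" --pt "-0.9 0.9 0 0" --pt "-0.9 0.95 0 0" --pt "-0.9 0.95 0 0" --pt "-0.9 0.95 0 0" --pt "-0.9 0.95 0 0" --pt "-0.9 0.95 0 0" --fingers 1

```text
time: 21.0
eef_pos: [405.5, 307.4, 222.4]
tcp_rot: [180.0, -0.0, 104.6]
force: [-0.0, -0.7, -0.2]
gripper_width: 0.1
```

Emit:
send_rows --pt "-0.1 0.6 0 0" --pt "0 0 0 0" --pt "0 0 -0.8 0" --pt "0 0 -0.8 0" --pt "0 0 -0.8 0" --pt "0 0 -0.8 0" --pt "0 0 -0.4 0" --pt "0 0 0 0"

```text
time: 21.67
eef_pos: [404.4, 317.5, 147.8]
tcp_rot: [-179.8, 0.1, 104.5]
force: [0.1, -0.1, 0.2]
gripper_width: -0.3
```

```bash
python3 rod.py 10; python3 - <<'E'
from h import *
b=load('d10');c=load('s10')
cv2.imwrite('pics/m8.png',cv2.resize(np.vstack([cv2.resize(b['frame'][205:345,270:494],(640,400),interpolation=2)[:,:,::-1]
 ,cv2.resize(c['frame'][190:340,360:600],(640,400),interpolation=2)[:,:,::-1]]),None,fx=.75,fy=.75))
E
```

```text
[404.4 317.5 147.8] [ 0.1 -0.1  0.2]
d10 rod -62 20 X -61.8 -45.9 Y= [ -0.284 -16.593] Z [74.6 77.3 83.8]
d10 rod 34 186 X 34.0 78.9 Y= [ 0.019 -1.229] Z [68.6 75.9 81.6]
orange X [-22.1  17.2] zmax 96.0
knob 63.1 40.0 166.9
s10 rod -62 47 X -61.9 -42.9 Y= [-0.045 -1.99 ] Z [70.6 74.  79.7]
s10 rod 34 119 X 34.1 77.8 Y= [-0.046  2.292] Z [71.  74.  76.5]
orange X [-25.4  19.6] zmax 93.6
knob 59.9 38.1 166.1
```

View pics/m8.png

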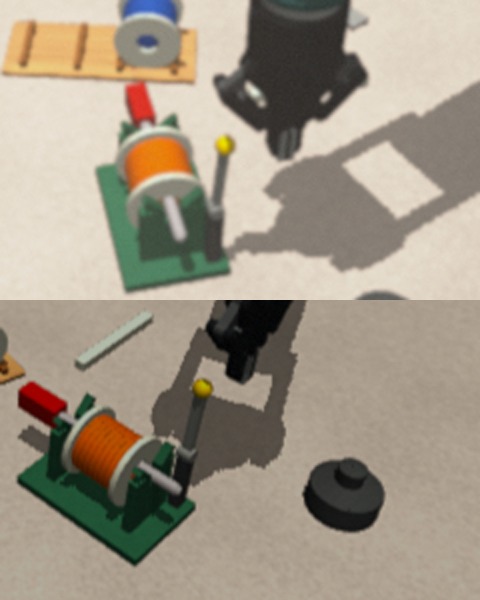

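Emit:
send_rows --pt "0.5 0.12 -0.55 0" --pt "0.5 0.12 0 0" --pt "0.5 0.12 0 0" --pt "0.46 0.11 0 0" --pt "0.46 0.11 0 0" --pt "0.34 0.085 -0.115 0" --pt "0.34 0.085 -0.115 0" --pt "0 0 0 0"

```text
time: 22.43
eef_pos: [467.5, 333.7, 134.1]
tcp_rot: [180.0, 0.0, 104.6]
force: [0.2, 0.5, -0.2]
gripper_width: -0.2
```

Emit:
send_rows --pt "0.29 0.07 -0.2 0" --pt "0.29 0.07 -0.2 0" --pt "0.23 0.057 -0.27 0" --pt "0.23 0.057 -0.27 0" --pt "0.15 0.037 -0.32 0" --pt "0.15 0.037 -0.32 0" --pt "0 0 0 0" --pt "0 0 0 0"

```text
time: 23.1
eef_pos: [492.9, 340.0, 101.5]
tcp_rot: [-179.9, 0.0, 104.6]
force: [-0.3, 0.2, -0.1]
gripper_width: 0.4
```

```bash
python3 rod.py 11
```

```text
[492.9 340.  101.5] [-0.3  0.2 -0.1]
d11 rod 34 113 X 35.1 78.8 Y= [ 0.15 -9.9 ] Z [65.9 75.2 86.5]
orange X [-22.2  59.3] zmax 169.5
knob 63.2 -38.5 112.5
s11 rod -62 45 X -61.4 -42.4 Y= [-0.022 -0.779] Z [70.9 74.2 78.9]
s11 rod 34 61 X 34.0 78.0 Y= [-0.099  6.472] Z [71.  73.9 76.7]
orange X [-25.6  20. ] zmax 93.7
knob 59.8 -39.8 108.1
```

Emit:
send_rows --pt "0.07 0.015 -0.2 0" --pt "0.07 0.015 -0.2 0" --pt "0 0 -0.2 0" --pt "0 0 -0.15 0" --pt "0 0 -0.05 0" --pt "0 0 0 0" --pt "0 0 0 0" --pt "0 0 0 0"

```text
time: 23.87
eef_pos: [496.0, 340.8, 86.4]
tcp_rot: [-180.0, 0.0, 104.6]
force: [-0.2, 0.1, 0.3]
gripper_width: -0.3
```

```bash
python3 rod.py 12
```

```text
[496.  340.8  86.4] [-0.2  0.1  0.3]
d12 rod 34 77 X 48.3 80.0 Y= [-0.07   3.456] Z [69.7 76.8 98.3]
orange X [-15.8  58.8] zmax 157.3
knob 62.9 -42.0 89.2
s12 rod -62 47 X -61.7 -42.7 Y= [-0.054 -2.027] Z [70.4 73.8 78. ]
s12 rod 34 52 X 34.5 77.7 Y= [-0.091  3.401] Z [71.5 74.2 85.8]
orange X [-25.7  20.1] zmax 93.5
knob 60.0 -43.4 85.9
```

Nearly level; press the last millimetre or so until the stop pushes back.

Emit:
send_rows --pt "0 0 -0.05 0" --pt "0 0 -0.03 0" --pt "0 0 0 0" --pt "0 0 0 0" --pt "0 0 0 0" --pt "0 0 0 0" --pt "0 0 0 0" --pt "0 0 0 0"

```text
time: 24.63
eef_pos: [496.2, 340.9, 85.9]
tcp_rot: [180.0, -0.0, 104.6]
force: [-3.2, -0.3, 5.5]
gripper_width: 0.1
```

Emit:
send_rows --pt "0 0 -0.04 0" --pt "0 0 0 0" --pt "0 0 0 0" --pt "0 0 0 0" --pt "0 0 0 0" --pt "0 0 0 0" --pt "0 0 0 0" --pt "0 0 0 0"

```text
time: 25.3
eef_pos: [496.3, 341.0, 85.8]
tcp_rot: [179.9, -0.0, 104.6]
force: [-4.6, -2.0, 8.9]
gripper_width: -0.2
```

Emit:
send_rows --pt "0 0 0.2 0" --pt "0 0 0.5 0" --pt "0 0 1 0" --pt "0 0 1 0" --pt "0 0 1 0" --pt "0 0 1 0" --pt "0 0 1 0" --pt "0 0 1 0"

```text
time: 25.97
eef_pos: [496.0, 340.8, 219.7]
tcp_rot: [180.0, -0.0, 104.6]
force: [0.5, -0.1, 0.2]
gripper_width: 0.0
```

Emit:
send_rows --pt "-1 0 0 0" --pt "-1 0 0 0" --pt "-1 0 0 0" --pt "-1 0 0 0" --pt "-0.5 0 0 0" --pt "0 0 0 0" --pt "0 0 0 0" --pt "0 0 0 0"

```text
time: 26.63
eef_pos: [406.9, 340.8, 218.3]
tcp_rot: [180.0, 0.0, 104.6]
force: [0.5, -0.5, -1.1]
gripper_width: 0.1
```

```bash
python3 rod.py 13; python3 - <<'E'
from h import *
b=load('d13');c=load('s13')
cv2.imwrite('pics/m9.png',cv2.resize(np.vstack([cv2.resize(b['frame'][205:345,270:494],(640,400),interpolation=2)[:,:,::-1]
 ,cv2.resize(c['frame'][190:340,300:540],(640,400),interpolation=2)[:,:,::-1]]),None,fx=.75,fy=.75))
E
```

```text
[406.9 340.8 218.3] [ 0.5 -0.5 -1.1]
d13 rod -62 19 X -61.6 -47.3 Y= [ 0.449 25.808] Z [74.2 77.3 86.3]
d13 rod 34 200 X 34.2 78.5 Y= [ 0.016 -0.847] Z [72.5 80.3 89.1]
orange X [-22.1  17.2] zmax 95.5
knob 62.2 -42.3 89.1
s13 rod -62 45 X -62.0 -42.8 Y= [0.034 2.609] Z [70.1 74.1 80.4]
s13 rod 34 149 X 35.3 77.6 Y= [-0.056  3.152] Z [71.8 76.3 85.8]
orange X [-25.6  19.5] zmax 93.5
knob 59.6 -43.1 85.7
```

View pics/m9.png

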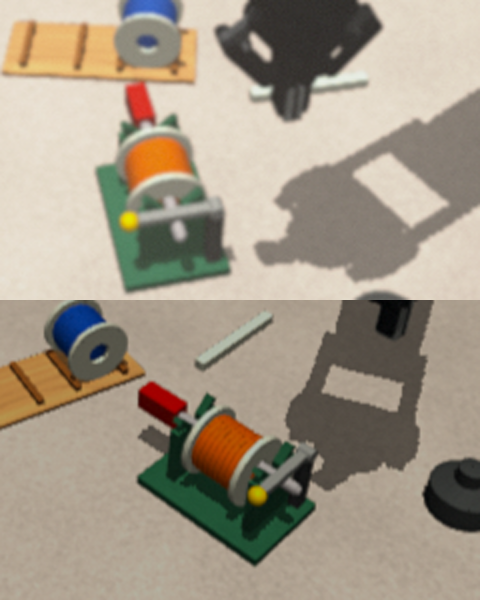

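The keeper lies level over the tip, with the yellow ball at (128,220) in the side crop. The spool hangs between the uprights, the handle is outside the plain upright, and the blue spool is still in the cradle.

```bash
python3 -c "
from bench import ctrl;print(ctrl.finish_job())"
```

```text
the job is handed in; nothing more can be done
None
```

The job is done and handed in at about 27 s of the 61 s allowed. I took the spindle by its red handle, ran it through the orange spool's bore, and lifted the spool over to the green stand. I set the rod down in both slots, let go, and pushed the keeper down with closed fingertips.

**Final checks:**
- **Rod:** it is seated in both slots, within about 1 mm of centre. The tip sits at stand x of about 78 mm, past the keeper, and the handle is outside the plain upright.
- **Spool:** the orange spool hangs between the uprights, its wound part slightly off centre (up to 3 mm). That is within the 10 mm of play each way.
- **Keeper:** it is level on its stop, which pushed back with about 9 N and held the fingers at z = 85.8 mm. The ball stayed put after the arm withdrew.
- **Blue spool:** it still lies in the cradle, and the robot is touching nothing.

**Disagreements:** the two cameras differ by 2 to 3 mm. For example, they put the ball's height at 89 and 86 mm, against an expected centre of 82 mm. The cameras see only the upper surface of the ball, so I relied on the stop contact as proof that the keeper is closed. The side camera's line fit on the short piece of rod beside the handle was too noisy to use. No check failed.

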